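# Demagnetise the cranked awl

## Robot

A 6-joint arm with a two-finger parallel gripper is mounted at the origin on the work surface. World frame = base frame: x ahead of the robot, y to its left, z up, the work surface at z = 0. Lengths are in m, angles in degrees, forces in N, time in s.
With the tool pointing down it reaches from about 0.3 to 0.75 m from the base axis. Payload 8.5 kg.
Tool frame: the origin (TCP) lies at the very end of the fingers, on their centre line; the grasp point (between the pads) lies 19 mm behind it; z points along the fingers, y is the line along which they close (so a half turn about z gives the same grasp; the last joint's range is limited). The gripper opens to 88 mm and grips with 3 to 60 N. Pads are 18 mm wide; open, the fingers measure 123 mm over their backs; the gripper's body (75 mm by 187 mm) begins 45 mm behind the grasp point.
Start: joints at [53.497, 21.807, 74.336, -0, 83.858, -12.336], TCP at [0.225, 0.502, 0.239] pointing down, gripper open.
Joint ranges: [-178.18, 178.18], [-50.72, 133.34], [12.68, 142.11], [-81.47, 261.47], [9.98, 163.14], [-165.26, 165.26]. Speed limits (degrees/s): [136.94, 136.94, 180, 180, 180, 180].

## Interface

Orientations are given as a 3x3 rotation matrix whose columns are the frame's x, y, z axes.
In Python, from bench import ctrl, optics gives the robot as it stands. The module is installed in compiled form; this text tells all that it offers.
- The arm moves only by the shell command python3 -m creep 'ROWS' [FORCE]. ROWS is text: rows parted by semicolons, each of 5 numbers parted by spaces: the shift along the tool's x, y, z as a fraction of full scale, then the turn about the tool's z as a fraction of full scale, then the opening, from 0 (shut) to 1 (fully open). A call has 1 to 20 rows; each row is the pose to reach, as a shift and turn from the pose commanded when the call began, along the tool's axes at that moment, turning the shorter way round; what a row does not reach only later rows make up. Full scale, the value 1, is 0.25 m for a shift and 360 degrees for a turn. A row lasts 1/10 s, in which the tool goes at most 50 mm and 8.59 degrees, less where a joint would pass 70% of its speed; a pose out of reach is approached as far as the arm can. A call with a number of a shift or a turn outside -1 to 1 is refused whole. A call with a gripper value outside its range is refused whole. The fingers move at their own pace and stop on an object; FORCE is the grip in N (left out, the last holds). Time passes only in rows, so rows that repeat a pose let the fingers close. It gives the time, the measured TCP pose, the force, the opening and the grip force at its end, in the units of the state.
- ctrl.get_obs(): the state, without advancing time (a new reading comes with each control period).
- optics.camera(name): name is "scene" or "top" or "wrist"; returns the picture (400x640x3 uint8, red, green, blue); there is no depth.
- optics.camera_params(name): a dict with "K" (3x3 intrinsics, pixels), "T" (4x4, takes a point from camera to world coordinates); the wrist camera has in their place "hand_eye" (4x4, takes a point from camera to tool coordinates, whose origin is the TCP and whose axes are the flange's). Camera axes: x right, y down, z forward; pixel columns grow to the right and rows downward; lengths in m; the calibration is good to about 2 mm. The wrist camera is an equidistant fisheye: a pixel r from the principal point sees the ray r / f radians off the axis. A picture is of the moment at which its call begins: read the wrist's pose just before it. camera_params takes no time and is no camera call.
- ctrl.job_done(): hands the job in; it is judged then, once.
The state is a dict: "t": time; "joint_positions": joint angles; "dq": joint speeds; "tau": joint torques, N m; "ee_pos": TCP position; "eef_rot": TCP orientation; "contact_force": force on the tool from outside, world axes, zero at the start; "wrist_torque": the same for the moment, N m; "opening": finger opening in m; "finger_force": force on a finger pad.
Only numpy, scipy, OpenCV 4.12 (cv2) and the standard library are available. Lean on these libraries where they do the work, as an engineer would, in place of code of your own. Each camera call takes 0.05 s, during which the arm holds its last target. There are 200 camera calls.

## Task

The cranked awl has become magnetic and picks up tacks. Lift it off its rest, dip its bent-down steel tip at least halfway down the open well of the demagnetiser for a moment, without ramming it, and draw it out again while the dial is still on. Finish with the awl lying back in both notches of its rest and the dial turned fully off (anticlockwise seen from above, to its stop), and leave the other things on the bench alone.

Things in the scene. Friction and masses are not known exactly. Their poses are not given: they have to be found in the camera images.
- awl: Cranked awl: wooden bar handle 140 long (x), 20 wide (y), 24 high (z), origin at the handle's centre; from its +x end a round steel shank (8 diameter) runs 30 straight on, then bends square down 85. Starts lying level in the rest, tip hanging free at the rest's +x side. 0.08 to 0.17 kg. Grip the handle from above, mid-length.
- awl_tip (a point): Lowest point of the awl's bent-down steel tip (8 mm diameter, round end): 100 ahead (+x) of and 85 below the handle's centre.
- rest: Fixed wooden rest, origin at the underside's centre: base 120 (x) by 90 by 12, two uprights 12 thick, 56 wide at x = -42 and +42, each with a flat notch, floor at height 105, 29 wide there, flaring to 47 at the top (height 129). The handle lies along x in both notches, its centre 117 above the rest's origin. The 72 mm between the uprights is free for fingers.
- demagnetiser: Fixed grey unit, origin at the underside's centre: flat base 110 (x) by 190 (y) by 35 high; towards its -y end a round open metal well rises from the top, towards its +y end sits the dial.
- well_rim (a point): Centre of the well's mouth, 95 above the bench; upright tube, outer diameter 52, inner diameter 42, inner floor 55 below the rim.
- dial_axis (a point): Point on the dial's upright axis, at mid height of its bar (58 above the bench), 100 mm from the well's axis.
- dial_pointer (a point): End of the dial's long arm, at mid height. The dial is a black bar 14 thick, 26 high (underside 45, top 71 above the bench) reaching 50 from the axis at this pointer end (white line on top) and 20 at the other, on a disc of 48 diameter whose top is 46 above the bench.
- dial (a joint): Dial angle in rad: 0 = off, at the stop, pointer towards the unit's -x side; grows clockwise seen from above, up to 2.0. Starts on, about 0.8 to 1.4. Stays where it is left; needs about 0.06 N m.
- last: Bystander: pale grey rubber shoe last, 240 long (x), about 80 wide, 110 high, origin under its middle.
- saucer: Bystander: white ceramic saucer 120 across, 18 high, with rose-gold eyelets; origin at the underside's centre.
- pliers: Bystander: chrome eyelet pliers lying flat, 170 long (x), 82 wide, 20 high, origin at the pivot's underside.

How it is judged:
By the outcome, as a careful person would: the job done as asked, in the order asked, and still so for the second after the job is handed in, with the robot touching nothing.
It also fails if it takes over 72 s, if anything falls off the work surface, if the arm or the gripper's body presses on something with over 40 N, if the wrist force passes 120 N, or if a joint passes its speed limit or range.

## Working session

There is one attempt and no reset: what is moved stays moved. The work goes in short steps, Python scripts to look and compute and a shell command to move; the robot and the scene stay as the last step left them, time stands still between calls to the robot, and variables do not carry over. Pictures are saved under pics/ and viewed, at most 10 in all, crops included, and the job is handed in when it is done.

```bash
mkdir -p pics; python3 - <<'E'
from bench import ctrl, optics
import cv2, numpy as np
o=ctrl.get_obs(); print(o['t'],o['ee_pos'],np.round(o['eef_rot'],3),o['opening'])
for n in('scene','top','wrist'):
    im=optics.camera(n); cv2.imwrite(f'pics/{n}0.png',im[...,::-1])
    p=optics.camera_params(n); print(n,{k:np.round(v,4).tolist() if hasattr(v,'__len__') else v for k,v in p.items()})
a=cv2.imread('pics/scene0.png');b=cv2.imread('pics/top0.png')
E
```

```text
0.0 [0.22506165 0.50159257 0.23851885] [[-0.912  0.409 -0.   ]
 [ 0.409  0.912 -0.001]
 [ 0.    -0.001 -1.   ]] 0.08810484307864179
scene {'K': [[365.01, 0.0, 320.0667], [0.0, 365.01, 200.4364], [0.0, 0.0, 1.0]], 'T': [[0.4769, 0.608, -0.6347, 1.384], [0.8789, -0.3233, 0.3507, -0.378], [0.0081, -0.7251, -0.6886, 0.9018], [0.0, 0.0, 0.0, 1.0]]}
top {'K': [[389.9835, 0.0, 317.7375], [0.0, 389.9835, 196.1109], [0.0, 0.0, 1.0]], 'T': [[0.0068, -0.9925, 0.1221, 0.4751], [-0.9999, -0.0053, 0.0129, -0.0106], [-0.0121, -0.1221, -0.9924, 1.397], [0.0, 0.0, 0.0, 1.0]]}
wrist {'K': [[309.7069, 0.0, 324.1575], [0.0, 309.7069, 205.4563], [0.0, 0.0, 1.0]], 'hand_eye': [[-0.0008, -0.9581, -0.2866, 0.0741], [1.0, -0.0009, 0.0001, 0.0009], [-0.0004, -0.2866, 0.9581, -0.1463], [0.0, 0.0, 0.0, 1.0]]}
```

View pics/top0.png

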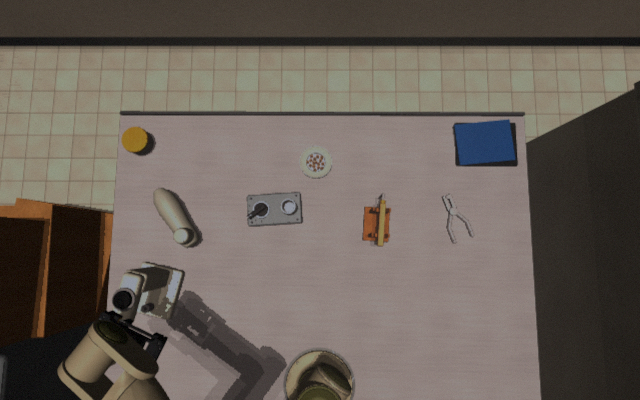

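View pics/scene0.png

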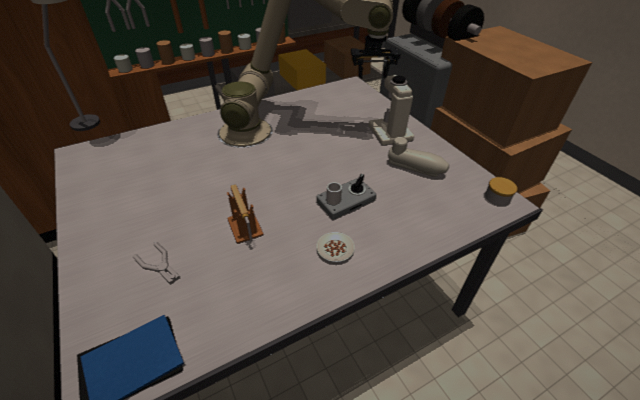

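The top view shows the rest and awl near (381,222), the demagnetiser near (274,209) with its well at (290,207) and its dial at (258,210), and the saucer at (316,162). The scene view shows the awl near (240,205), the well at (334,190) and the dial at (358,186). Next I'll enlarge both.

```bash
python3 - <<'E'
import cv2, numpy as np
a=cv2.imread('pics/top0.png');b=cv2.imread('pics/scene0.png')
def c(im,x,y,w,h,s): return cv2.convertScaleAbs(cv2.resize(im[y:y+h,x:x+w],None,fx=s,fy=s,interpolation=cv2.INTER_CUBIC),alpha=1.6)
# each tile 400x300
t=[c(a,240,180,70,50,5.7),c(a,355,185,53,70,5.7)]
u=[c(b,310,165,70,52,5.7),c(b,215,175,53,80,5.0)]
cv=np.zeros((600,800,3),np.uint8)
for im,(x,y) in zip([t[0],t[1],u[0],u[1]],[(0,0),(430,0),(0,300),(430,300)]):
    im=im[:300 if y else 300,:370]
    cv[y:y+im.shape[0],x:x+im.shape[1]]=im
cv=np.zeros((600,800,3),np.uint8)
A=c(a,244,186,62,46,6);B=c(a,358,188,36,62,6)[:,:];C=c(b,312,168,68,50,6);D=c(b,222,178,44,74,4)
cv[:276,:372]=A; cv[:372,400:616]=B; cv[290:590,:408]=C[:300]; cv[300:596,620:796]=D
cv2.imwrite('pics/crop1.png',cv)
E
```

```text
(no output)
```

View pics/crop1.png

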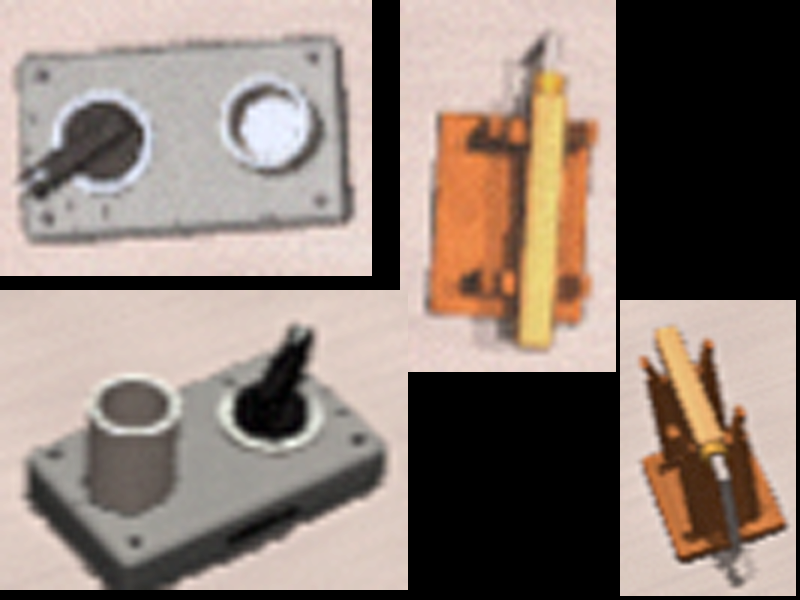

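```bash
cat > h.py <<'E'
from bench import ctrl, optics
import numpy as np, cv2
def ray(n,uv,pose=None):
    p=optics.camera_params(n); K=np.array(p['K']); d=np.array([(uv[0]-K[0,2])/K[0,0],(uv[1]-K[1,2])/K[1,1],1.])
    if n=='wrist':
        r=np.hypot(*d[:2]); s=np.sin(r)/r if r>1e-9 else 1
        d=np.array([d[0]*s,d[1]*s,np.cos(r)])
        W=np.eye(4); W[:3,:3]=pose[1]; W[:3,3]=pose[0]; T=W@np.array(p['hand_eye'])
    else: T=np.array(p['T'])
    d=T[:3,:3]@d; return T[:3,3],d/np.linalg.norm(d)
def tri(*rays):
    A=sum(np.eye(3)-np.outer(d,d) for _,d in rays); b=sum((np.eye(3)-np.outer(d,d))@o for o,d in rays)
    X=np.linalg.solve(A,b); return X,[np.linalg.norm((np.eye(3)-np.outer(d,d))@(X-o)) for o,d in rays]
def atz(r,z): o,d=r; return o+d*(z-o[2])/d[2]
def move(target):
    "shift in tool axes, units of creep"
    o=ctrl.get_obs(); return np.array(o['eef_rot']).T@(np.array(target)-o['ee_pos'])/.25
E
python3 - <<'E'
from h import *
np.set_printoptions(precision=4,suppress=True)
t=lambda x,y,ox,oy,s=6:(ox+(x+.5)/s-.5,oy+(y+.5)/s-.5)
A=lambda x,y:ray('top',t(x,y,244,186)); B=lambda x,y:ray('top',t(x-400,y,358,188)); C=lambda x,y:ray('scene',t(x,y-290,312,168)); D=lambda x,y:ray('scene',t(x-620,y-300,222,178,4))
for n,a,c,z in [('rim',A(270,124),C(136,405),.095),('disc',A(104,140),C(272,412),.046),('ptr',A(30,185),C(300,328),.071),('awlback',B(535,347),D(667,330),.129),('awlfront',B(548,95),D(712,448),.129)]:
    print(n,*tri(a,c),atz(a,z),atz(c,z))
print('start->',move([.35,-.14,.40]))
E
```

```text
rim [0.6015 0.1059 0.0929] [np.float64(0.0019940007306265104), np.float64(0.0019940007306264653)] [0.6004 0.1039 0.095 ] [0.6042 0.1065 0.095 ]
disc [0.5959 0.2058 0.042 ] [np.float64(0.000675494723197317), np.float64(0.0006754947231972439)] [0.5952 0.2045 0.046 ] [0.5998 0.2037 0.046 ]
ptr [0.5671 0.242  0.0714] [np.float64(8.405070480030545e-05), np.float64(8.405070480027735e-05)] [0.5671 0.2421 0.071 ] [0.5667 0.2425 0.071 ]
awlback [ 0.4724 -0.1957  0.1243] [np.float64(0.0010253443027369287), np.float64(0.0010253443027370328)] [ 0.4721 -0.196   0.129 ] [ 0.4784 -0.1959  0.129 ]
awlfront [ 0.6093 -0.2068  0.1173] [np.float64(0.00028083817024595524), np.float64(0.00028083817024595925)] [ 0.6081 -0.2048  0.129 ] [ 0.6207 -0.2096  0.129 ]
start-> [-1.5066 -2.1374 -0.6444]
```

Two views agree with the stated heights: rim z 0.093, pointer z 0.071, and well to dial 0.100 m. Now moving up and over towards the awl.

```bash
python3 -m creep '0 0 -0.1 0 1;0 0 -0.2 0 1;0 0 -0.32 0 1;0 0 -0.32 0 1' && python3 -m creep '-0.1 -0.09 0 0 1;-0.23 -0.2 0 0 1;-0.36 -0.32 0 0 1;-0.49 -0.44 0 0 1;-0.62 -0.55 0 0 1;-0.768 -0.682 0 0 1;-0.768 -0.682 0 0 1' && python3 -m creep '-0.13 -0.12 0 0 1;-0.26 -0.24 0 0 1;-0.39 -0.36 0 0 1;-0.52 -0.47 0 0 1;-0.65 -0.58 0 0 1;-0.768 -0.682 0 0 1;-0.768 -0.682 0 0 1' && python3 -m creep '-0.13 -0.12 0 -0.01 1;-0.26 -0.24 0 -0.02 1;-0.39 -0.36 0 -0.03 1;-0.52 -0.47 0 -0.04 1;-0.65 -0.58 0 -0.0554 1;-0.768 -0.682 0 -0.0554 1;-0.768 -0.682 0 -0.0554 1;-0.768 -0.682 0 -0.0554 1'
python3 - <<'E'
from h import *
o=ctrl.get_obs(); np.savez('p1.npz',p=o['ee_pos'],R=o['eef_rot']); im=optics.camera('wrist'); cv2.imwrite('pics/w1raw.png',im[...,::-1]); print(o['contact_force'],move([.541,-.201,.24]))
E
```

```text
t: 0.55
ee_pos: [0.2256, 0.5025, 0.3217]
eef_rot: [[-0.912, 0.409, 0.004], [0.409, 0.912, 0.005], [-0.001, 0.006, -1.0]]
contact_force: [-0.4, 1.2, -2.7]
opening: 0.088
finger_force: 0.0
t: 1.25
ee_pos: [0.3321, 0.2636, 0.317]
eef_rot: [[-0.91, 0.416, -0.002], [0.416, 0.91, -0.002], [0.001, -0.002, -1.0]]
contact_force: [0.4, 1.9, -1.8]
opening: 0.0882
finger_force: 0.0
t: 1.95
ee_pos: [0.4371, 0.031, 0.3167]
eef_rot: [[-0.911, 0.413, -0.003], [0.413, 0.911, 0.0], [0.003, -0.001, -1.0]]
contact_force: [0.8, 1.8, -2.4]
opening: 0.0882
finger_force: 0.0
t: 2.75
ee_pos: [0.5414, -0.1993, 0.3174]
eef_rot: [[-0.997, 0.073, -0.002], [0.073, 0.997, 0.002], [0.002, 0.002, -1.0]]
contact_force: [-0.5, 1.3, -2.4]
opening: 0.0885
finger_force: 0.0
[-0.51744221  1.30754785 -2.43102584] [-1.30686508e-04 -9.29284915e-03  3.12233058e-01]
```

```bash
python3 -m creep '0 0 0.1 0 1;0 0 0.2 0 1;0 0 0.35 0 1;0 0 0.35 0 1;0 0 0.35 0 1'
python3 - <<'E'
from h import *
o=ctrl.get_obs(); np.savez('p2.npz',p=o['ee_pos'],R=o['eef_rot']); im=optics.camera('wrist')[...,::-1]; cv2.imwrite('pics/w2raw.png',im)
a=cv2.imread('pics/w1raw.png')
f=lambda i:cv2.convertScaleAbs(cv2.resize(i[0:400,200:465],None,fx=1.5,fy=1.5,interpolation=cv2.INTER_CUBIC),alpha=1.5)
cv2.imwrite('pics/w12.png',np.hstack([f(a),f(im)]))
E
```

```text
t: 3.3
ee_pos: [0.5413, -0.1994, 0.2325]
eef_rot: [[-0.997, 0.072, 0.0], [0.072, 0.997, -0.0], [-0.0, -0.0, -1.0]]
contact_force: [0.9, 0.4, -1.1]
opening: 0.088
finger_force: 0.0
```

View pics/w12.png

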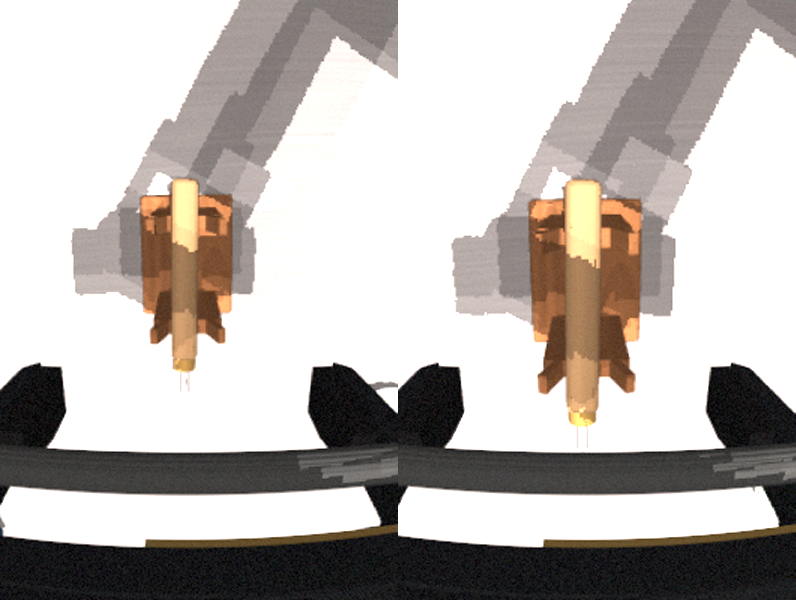

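The two wrist views show the handle upright in the image. Its back end is at (185,181) and its front end at (184,357) in the first view, and at (185,181) and (185,407) in the second. Its yaw therefore matches the tool.

```bash
python3 - <<'E'
from h import *
np.set_printoptions(precision=4,suppress=True)
P=[np.load(f'p{i}.npz') for i in (1,2)]
r=lambda i,x,y:ray('wrist',(200+x/1.5-.17,y/1.5-.17),(P[i]['p'],P[i]['R']))
b=[r(0,185.5,181),r(1,185.5,181)];f=[r(0,184.5,357),r(1,184.5,407)]
B,eb=tri(*b);F,ef=tri(*f);print(B,eb,F,ef)
print([atz(q,.129) for q in b+f])
m=np.mean([atz(q,.129) for q in b+f],0);print(m, move([m[0],m[1],.098]))
E
```

```text
[ 0.4758 -0.1943 -0.0876] [np.float64(0.0004439193737802968), np.float64(0.00044391937378032963)] [ 0.6121 -0.2049  0.1158] [np.float64(3.495696368135341e-05), np.float64(3.4956963681342816e-05)]
[array([ 0.473 , -0.1936,  0.129 ]), array([ 0.4719, -0.1939,  0.129 ]), array([ 0.6066, -0.2044,  0.129 ]), array([ 0.6049, -0.2044,  0.129 ])]
[ 0.5391 -0.1991  0.129 ] [0.0121 0.0034 0.5411]
```

```bash
python3 -m creep '0.005 0 0.1 0 1;0.005 0 0.2 0 1;0.005 0 0.3 0 1;0.005 0 0.4 0 1;0.005 0 0.48 0 1;0.005 0 0.52 0 1;0.005 0 0.538 0 1;0.005 0 0.538 0 1;0.005 0 0.538 0 0.5;0.005 0 0.538 0 0.2;0.005 0 0.538 0 0.1;0.005 0 0.538 0 0.1;0.005 0 0.538 0 0.1;0.005 0 0.538 0 0.1;0.005 0 0.538 0 0.1;0.005 0 0.538 0 0.1' 25
```

```text
t: 4.95
ee_pos: [0.54, -0.2006, 0.0967]
eef_rot: [[-0.997, 0.074, -0.0], [0.074, 0.997, 0.0], [0.0, 0.0, -1.0]]
contact_force: [0.2, 1.1, -1.2]
opening: 0.0258
finger_force: 0.0
```

```bash
python3 -m creep '0 0 0 0 0;0 0 0 0 0;0 0 0 0 0;0 0 0 0 0;0 0 0 0 0;0 0 0 0 0' 25
```

```text
t: 5.55
ee_pos: [0.54, -0.2006, 0.0968]
eef_rot: [[-0.997, 0.074, 0.0], [0.074, 0.997, -0.0], [-0.0, -0.0, -1.0]]
contact_force: [-0.5, 0.7, -2.9]
opening: 0.0198
finger_force: 25.0
```

```bash
python3 -m creep '0 0 -0.04 0 0;0 0 -0.1 0 0;0 0 -0.2 0 0;0 0 -0.3 0 0;0 0 -0.4 0 0;0 0 -0.48 0 0;0 0 -0.48 0 0' && python3 -m creep '0.02 0.05 0 0 0;0.04 0.15 0 0 0;0.06 0.25 0 0 0;0.08 0.35 0 0 0;0.1 0.45 0 0 0;0.12 0.55 0 0 0;0.14 0.65 0 0 0;0.16 0.75 0 0 0;0.18 0.85 0 0 0;0.2 0.9 0 0 0;0.2 0.9 0 0 0' && python3 -m creep '0.01 0.1 0 0 0;0.02 0.2 0 0 0;0.044 0.3 0 0 0;0.044 0.337 0 0 0;0.044 0.337 0 0 0;0.044 0.337 0 0 0'
python3 - <<'E'
from h import *
o=ctrl.get_obs(); np.savez('p3.npz',p=o['ee_pos'],R=o['eef_rot'])
I={n:optics.camera(n)[...,::-1].copy() for n in('top','scene','wrist')}
for n in I: cv2.imwrite(f'pics/{n}3.png',I[n])
c=lambda im,x,y,w,h,s:cv2.convertScaleAbs(cv2.resize(im[y:y+h,x:x+w],None,fx=s,fy=s,interpolation=cv2.INTER_CUBIC),alpha=1.5)
cv=np.zeros((600,800,3),np.uint8)
cv[:,:400]=c(I['scene'],300,105,80,120,5); cv[:300,400:]=c(I['top'],240,170,80,60,5); cv[300:,400:]=c(I['wrist'],140,100,400,300,1)
cv2.imwrite('pics/v3.png',cv)
E
```

```text
t: 6.25
ee_pos: [0.5408, -0.201, 0.2199]
eef_rot: [[-0.997, 0.074, 0.005], [0.074, 0.997, -0.003], [-0.005, -0.003, -1.0]]
contact_force: [1.1, 0.8, -3.0]
opening: 0.0197
finger_force: 25.0
t: 7.35
ee_pos: [0.5055, 0.0291, 0.216]
eef_rot: [[-0.997, 0.071, -0.002], [0.071, 0.997, 0.0], [0.002, 0.0, -1.0]]
contact_force: [0.1, 0.8, -4.2]
opening: 0.0199
finger_force: 25.0
t: 7.95
ee_pos: [0.5022, 0.1114, 0.2165]
eef_rot: [[-0.997, 0.074, -0.0], [0.074, 0.997, -0.0], [0.0, -0.0, -1.0]]
contact_force: [0.5, 1.1, -3.4]
opening: 0.0198
finger_force: 25.0
```

View pics/v3.png

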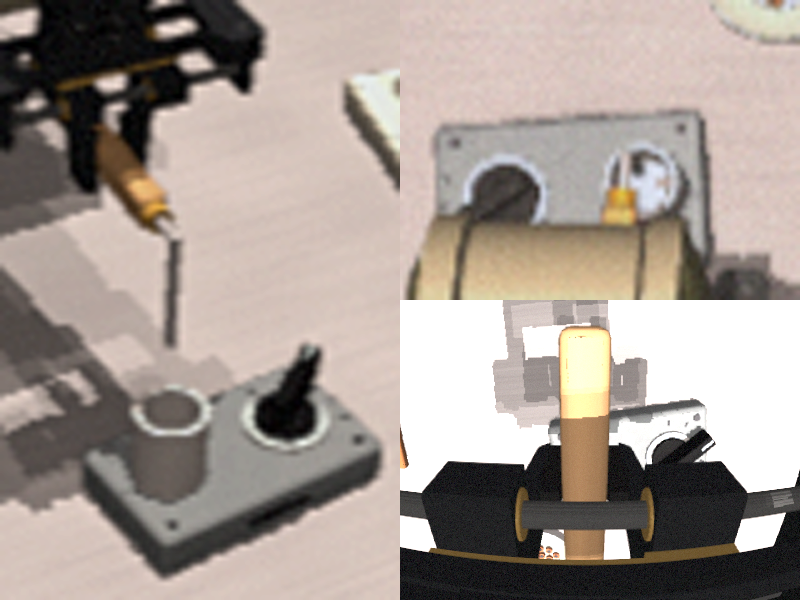

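The scene view shows the tip at about (334,174.5), above the well mouth at (334,187). The top view shows the shank's end at about (286,200). The dial is untouched.

```bash
python3 - <<'E'
from h import *
np.set_printoptions(precision=4,suppress=True)
print('tip scene',atz(ray('scene',(300+171.5/5-.4,105+347/5-.4)),.151))
for y in (148,152): print('bend top',atz(ray('top',(240+228/5-.4,170+y/5-.4)),.2395))
print('rim scene',atz(ray('scene',(300+172/5-.4,105+411/5-.4)),.095),'rim top',atz(ray('top',(240+242/5-.4,170+182/5-.4)),.095))
E
```

```text
tip scene [0.6038 0.1032 0.151 ]
bend top [0.6076 0.1017 0.2395]
bend top [0.6052 0.1016 0.2395]
rim scene [0.604  0.1057 0.095 ] rim top [0.6012 0.1059 0.095 ]
```

```bash
python3 -m creep '0 0.009 0.02 0 0;0 0.009 0.08 0 0;0 0.009 0.14 0 0;0 0.009 0.19 0 0;0 0.009 0.23 0 0;0 0.009 0.27 0 0;0 0.009 0.31 0 0;0 0.009 0.345 0 0;0 0.009 0.37 0 0;0 0.009 0.37 0 0;0 0.009 0.37 0 0;0 0.009 0.37 0 0;0 0.009 0.37 0 0'
python3 - <<'E'
from h import *
I={n:optics.camera(n)[...,::-1].copy() for n in('top','scene')}
c=lambda im,x,y,w,h,s:cv2.convertScaleAbs(cv2.resize(im[y:y+h,x:x+w],None,fx=s,fy=s,interpolation=cv2.INTER_CUBIC),alpha=1.5)
cv2.imwrite('pics/v4.png',np.hstack([c(I['scene'],300,130,80,80,5),c(I['top'],250,170,80,80,5)]))
E
```

```text
t: 9.4
ee_pos: [0.5023, 0.1146, 0.1246]
eef_rot: [[-0.997, 0.074, 0.001], [0.074, 0.997, 0.0], [-0.001, 0.0, -1.0]]
contact_force: [0.1, 0.9, -2.6]
opening: 0.0193
finger_force: 25.0
```

View pics/v4.png

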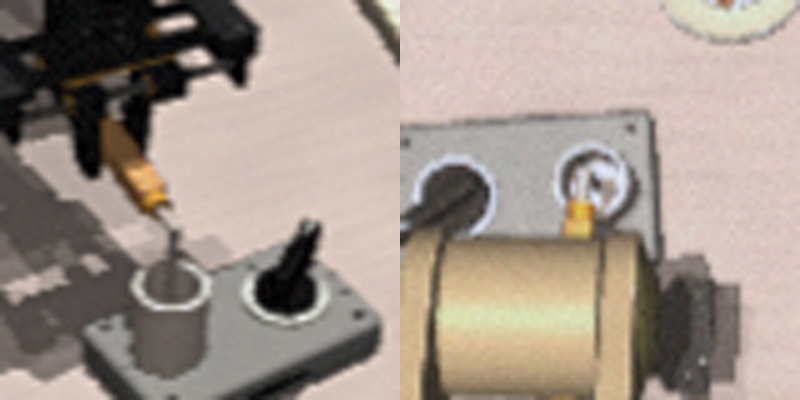

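The tip is inside the well, about 36 mm below the rim, with no contact. I'll draw it out and retrace to the rest.

```bash
python3 -m creep '0 0 -0.04 0 0;0 0 -0.1 0 0;0 0 -0.18 0 0;0 0 -0.26 0 0;0 0 -0.33 0 0;0 0 -0.37 0 0;0 0 -0.37 0 0;0 0 -0.37 0 0' && python3 -m creep '-0.01 -0.05 0 0 0;-0.02 -0.15 0 0 0;-0.04 -0.25 0 0 0;-0.06 -0.35 0 0 0;-0.08 -0.45 0 0 0;-0.1 -0.55 0 0 0;-0.12 -0.65 0 0 0;-0.14 -0.75 0 0 0;-0.16 -0.85 0 0 0;-0.18 -0.9 0 0 0;-0.18 -0.9 0 0 0' && python3 -m creep '-0.02 -0.1 0 0 0;-0.04 -0.2 0 0 0;-0.064 -0.3 0 0 0;-0.064 -0.346 0 0 0;-0.064 -0.346 0 0 0;-0.064 -0.346 0 0 0;-0.064 -0.346 0 0 0'
python3 -c "
from h import *
print(move([.540,-.2006,.0968]))"
```

```text
t: 10.3
ee_pos: [0.5019, 0.1145, 0.2163]
eef_rot: [[-0.997, 0.074, -0.001], [0.074, 0.997, -0.0], [0.001, -0.0, -1.0]]
contact_force: [-0.0, 0.9, -3.4]
opening: 0.0197
finger_force: 25.0
t: 11.4
ee_pos: [0.5305, -0.1147, 0.216]
eef_rot: [[-0.997, 0.076, -0.001], [0.076, 0.997, 0.0], [0.001, 0.0, -1.0]]
contact_force: [0.2, 1.3, -3.8]
opening: 0.0198
finger_force: 25.0
t: 12.1
ee_pos: [0.5399, -0.1993, 0.2169]
eef_rot: [[-0.997, 0.072, -0.0], [0.072, 0.997, 0.0], [0.0, 0.0, -1.0]]
contact_force: [0.3, 0.7, -3.6]
opening: 0.0197
finger_force: 25.0
[-0.00067669 -0.00535237  0.48025629]
```

Retraced to above the rest. Lowering gently now.

```bash
python3 -m creep '0 -0.002 0.06 0 0;0 -0.002 0.14 0 0;0 -0.002 0.22 0 0;0 -0.002 0.3 0 0;0 -0.002 0.37 0 0;0 -0.002 0.42 0 0;0 -0.002 0.45 0 0;0 -0.002 0.465 0 0;0 -0.002 0.475 0 0;0 -0.002 0.48 0 0;0 -0.002 0.48 0 0;0 -0.002 0.48 0 0'
```

```text
t: 13.3
ee_pos: [0.5401, -0.2012, 0.0971]
eef_rot: [[-0.997, 0.074, 0.001], [0.074, 0.997, -0.0], [-0.001, -0.0, -1.0]]
contact_force: [-0.2, 0.7, -3.2]
opening: 0.0195
finger_force: 25.0
```

```bash
python3 -m creep '0 0 0.003 0 0;0 0 0.003 0 0.4;0 0 0.003 0 0.6;0 0 0.003 0 0.6;0 0 0.003 0 0.6;0 0 0.003 0 0.6;0 0 0.003 0 0.6;0 0 -0.05 0 0.6;0 0 -0.15 0 0.6;0 0 -0.3 0 0.6;0 0 -0.45 0 0.6;0 0 -0.55 0 0.6;0 0 -0.55 0 0.6;0 0 -0.55 0 0.6'
python3 - <<'E'
from h import *
np.set_printoptions(precision=4,suppress=True)
o=ctrl.get_obs()
I={n:optics.camera(n)[...,::-1].copy() for n in('wrist','scene')}
c=lambda im,x,y,w,h,s:cv2.convertScaleAbs(cv2.resize(im[y:y+h,x:x+w],None,fx=s,fy=s,interpolation=cv2.INTER_CUBIC),alpha=1.5)
cv2.imwrite('pics/v5.png',np.hstack([c(I['scene'],215,165,60,100,5),c(I['wrist'],200,50,265,265,500/265)]))
print(move([.555,.30,.234]))
E
```

```text
t: 14.7
ee_pos: [0.5397, -0.2009, 0.2332]
eef_rot: [[-0.997, 0.074, -0.001], [0.074, 0.997, 0.001], [0.001, 0.0, -1.0]]
contact_force: [0.4, 0.4, -3.4]
opening: 0.0529
finger_force: 0.0
[ 0.0855  2.0023 -0.0035]
```

View pics/v5.png

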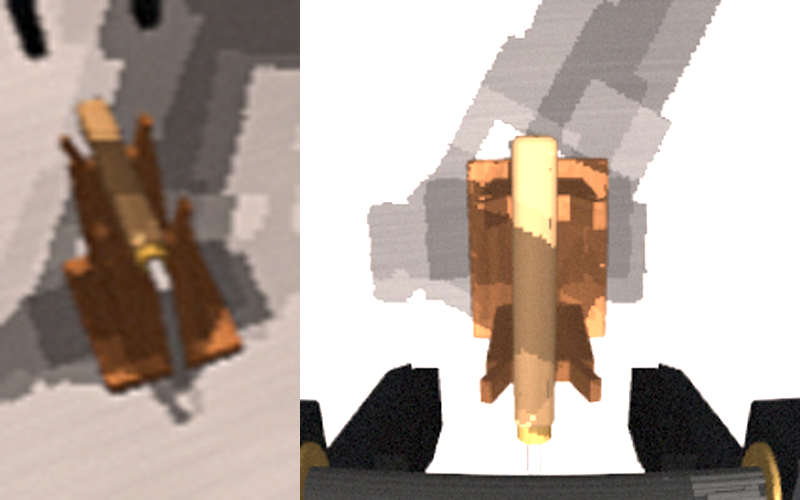

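The awl lies in both notches again, with the handle centred between the upright prongs in both views. Next is the dial, so I'll traverse with the fingers shut and work out the arc.

```bash
python3 -m creep '-0.01 0.08 0 0 0;-0.01 0.2 0 0 0;-0.02 0.34 0 0 0;-0.03 0.48 0 0 0;-0.04 0.62 0 0 0;-0.05 0.76 0 0 0;-0.059 0.9 0 0 0;-0.059 0.96 0 0 0;-0.059 0.96 0 0 0' && python3 -m creep '-0.01 0.1 0 0 0;-0.01 0.2 0 0 0;-0.02 0.34 0 0 0;-0.03 0.48 0 0 0;-0.04 0.62 0 0 0;-0.05 0.76 0 0 0;-0.059 0.9 0 0 0;-0.059 0.96 0 0 0;-0.059 0.96 0 0 0;-0.059 0.96 0 0 0'
python3 - <<'E'
from h import *
np.set_printoptions(precision=3,suppress=True)
optics.camera('top'); o=ctrl.get_obs(); im=optics.camera('wrist')[...,::-1]; np.savez('p6.npz',p=o['ee_pos'],R=o['eef_rot'])
cv2.imwrite('pics/v6.png',cv2.convertScaleAbs(cv2.resize(im[40:340,120:520],None,fx=2,fy=2,interpolation=cv2.INTER_CUBIC),alpha=1.4))
D=np.array([.596,.205]);print(move([.607,.270,.053]))
tx=np.array(o['eef_rot'])[:2,0];ty=np.array(o['eef_rot'])[:2,1]
for ph in (128,135,145,155,165,175,181,184):
    a=np.radians(ph);u=np.array([np.cos(a),np.sin(a)]);n=np.array([u[1],-u[0]])
    h=.0175*abs(n@ty)+.009*abs(n@tx)
    p=D+.042*u+n*(.007+h); print(ph,p,move([*p,.053])-move([.607,.270,.053]))
E
```

```text
t: 15.7
ee_pos: [0.572, 0.0387, 0.233]
eef_rot: [[-0.997, 0.071, -0.002], [0.071, 0.997, 0.0], [0.002, 0.0, -1.0]]
contact_force: [-0.6, 0.0, -1.8]
opening: 0.0002
finger_force: 0.0
t: 16.7
ee_pos: [0.605, 0.274, 0.2337]
eef_rot: [[-0.997, 0.075, -0.001], [0.075, 0.997, -0.001], [0.001, -0.001, -1.0]]
contact_force: [0.9, 1.7, -1.6]
opening: 0.0005
finger_force: 0.0
[-0.009 -0.014  0.725]
128 [0.59  0.254] [ 0.062 -0.07   0.   ]
135 [0.585 0.253] [ 0.084 -0.074  0.   ]
145 [0.577 0.251] [ 0.114 -0.085  0.   ]
155 [0.569 0.247] [ 0.144 -0.104  0.   ]
165 [0.562 0.241] [ 0.17 -0.13  0.  ]
175 [0.556 0.233] [ 0.191 -0.162  0.   ]
181 [0.554 0.23 ] [ 0.201 -0.178  0.   ]
184 [0.552 0.228] [ 0.205 -0.186  0.   ]
```

View pics/v6.png

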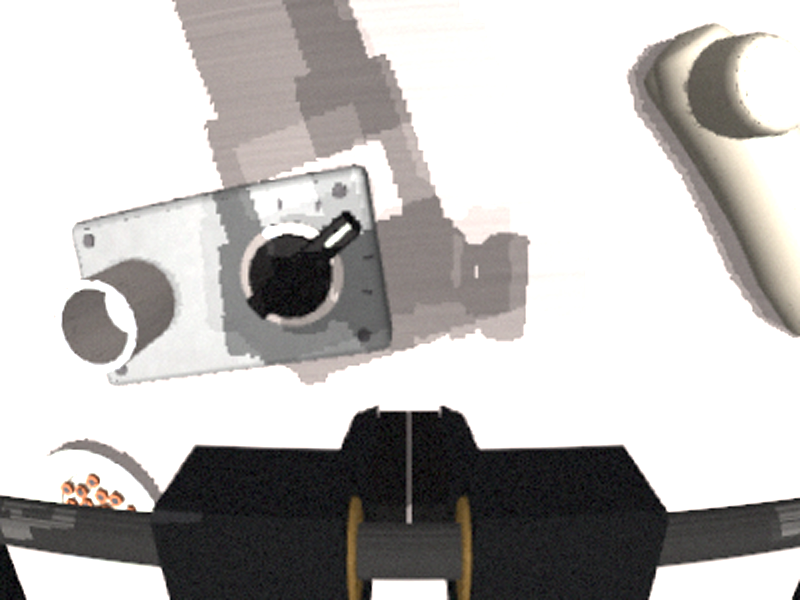

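The wrist view shows the dial axis near (290,277), the pointer near (352,222) and the last well clear on the right. Descending beside the bar on its +x/+y side, then sweeping it anticlockwise.

```bash
python3 -m creep '-0.009 -0.014 0.1 0 0;-0.009 -0.014 0.25 0 0;-0.009 -0.014 0.4 0 0;-0.009 -0.014 0.55 0 0;-0.009 -0.014 0.65 0 0;-0.009 -0.014 0.7 0 0;-0.009 -0.014 0.725 0 0;-0.009 -0.014 0.725 0 0;-0.009 -0.014 0.725 0 0' && python3 -m creep '0.02 -0.03 0 0 0;0.045 -0.05 0 0 0;0.062 -0.07 0 0 0;0.073 -0.072 0 0 0;0.084 -0.074 0 0 0;0.099 -0.08 0 0 0;0.114 -0.085 0 0 0;0.129 -0.094 0 0 0;0.144 -0.104 0 0 0;0.157 -0.117 0 0 0;0.17 -0.13 0 0 0;0.18 -0.146 0 0 0;0.191 -0.162 0 0 0;0.196 -0.17 0 0 0;0.2 -0.174 0 0 0;0.2 -0.174 0 0 0'
python3 - <<'E'
from h import *
np.set_printoptions(precision=2,suppress=True)
for i in range(4):
    optics.camera('top');print(ctrl.get_obs()['contact_force'])
E
```

```text
t: 17.7
ee_pos: [0.6074, 0.2717, 0.0544]
eef_rot: [[-0.997, 0.074, 0.002], [0.074, 0.997, 0.0], [-0.002, 0.001, -1.0]]
contact_force: [0.6, 1.3, -1.8]
opening: 0.0004
finger_force: 0.0
t: 19.3
ee_pos: [0.5535, 0.2319, 0.053]
eef_rot: [[-0.997, 0.074, -0.0], [0.074, 0.997, -0.0], [0.0, -0.0, -1.0]]
contact_force: [0.9, 0.2, -2.0]
opening: 0.0008
finger_force: 0.1
[ 0.64  1.47 -2.88]
[ 0.05  0.64 -1.65]
[-0.71  0.74 -2.51]
[ 0.29  1.16 -1.8 ]
```

```bash
for i in 1 2 3; do python3 -m creep '0 -0.005 0 0 0;0 -0.01 0 0 0;0 -0.01 0 0 0;0 -0.01 0 0 0' | egrep 'ee_pos|contact'; done
```

```text
ee_pos: [0.5533, 0.2296, 0.0529]
contact_force: [-1.4, 3.0, -2.3]
ee_pos: [0.5531, 0.2272, 0.0529]
contact_force: [-2.5, 3.4, -2.1]
ee_pos: [0.553, 0.2265, 0.053]
contact_force: [-1.7, 14.1, -3.3]
```

The force rises to 14 N where about 2 N turns the dial, so it's at the stop. Backing away, then looking.

```bash
python3 -m creep '0 0.04 0 0 0;0 0.1 0 0 0;0 0.18 0 0 0;0 0.18 0 0 0;0 0.18 -0.1 0 0;0 0.18 -0.25 0 0;0 0.18 -0.42 0 0;0 0.18 -0.6 0 0;0 0.18 -0.75 0 0;0 0.18 -0.75 0 0;0 0.18 -0.75 0 0' | egrep 't:|ee_pos|contact'
python3 - <<'E'
from h import *
w=optics.camera('wrist')[...,::-1];t=optics.camera('top')[...,::-1];s=optics.camera('scene')[...,::-1]
c=lambda im,x,y,w,h,s:cv2.convertScaleAbs(cv2.resize(im[y:y+h,x:x+w],None,fx=s,fy=s,interpolation=cv2.INTER_CUBIC),alpha=1.4)
cv2.imwrite('pics/v7.png',np.vstack([c(w,120,60,400,150,2),np.hstack([c(s,200,150,200,150,2),c(t,240,130,200,150,2)])]))
E
```

```text
t: 21.8
ee_pos: [0.5564, 0.2692, 0.2401]
eef_rot: [[-0.997, 0.074, 0.0], [0.074, 0.997, -0.0], [-0.0, -0.0, -1.0]]
contact_force: [-0.4, 0.3, -2.2]
```

View pics/v7.png

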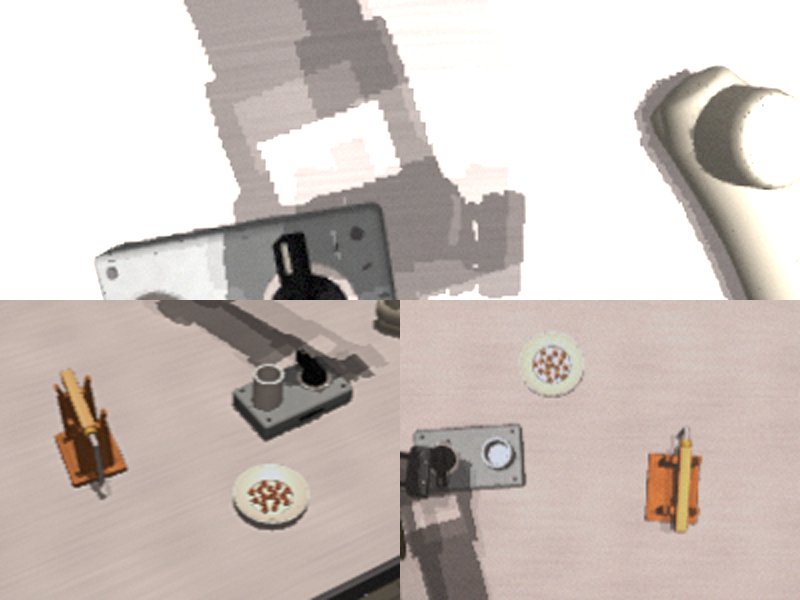

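The wrist view shows the pointer at (290,240), square to the unit's near edge, so the dial is off. The awl lies in the rest and the bystanders haven't moved.

```bash
python3 -c "
from bench import ctrl
print(ctrl.job_done())"
```

```text
the job is handed in; nothing more can be done
None
```

The job is handed in (no verdict came back): the awl's tip went about 36 mm down the well and came out with the dial still on, the awl is back in both notches, and the dial is turned off to its stop.

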